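# Clear the roller lane and load a carton

## Task

The sloped roller lane has been shut with an oak block laid across its rails. First take the block off and set it down flat on the bench, then lower the blue-and-white carton that lies to the left of the rack between the rails onto the rollers at the raised end, its long side across the lane, and only let go once it sits there, so that it rolls down by itself and comes to lie against the yellow stop. Do not push the carton down the lane or throw things about, and leave the mug, pliers, tape and screwdriver alone.

Things in the scene. Friction and masses are not known exactly. Their poses are not given: they have to be found in the camera images.
- flow_rack: small gravity roller rack, fixed to the bench: aluminium legs carry a sloped bed of 16 free-turning steel rollers between two blue rails, with a yellow stop at the low end; the raised end is open. 316 mm long, 131 mm wide, at most 100 mm high. Origin on the bench under its middle; z up, x level along the lane towards the raised end. A carton let go on the rollers rolls down by itself
- roller_bed: the rack's sloped bed. Origin mid-lane in the plane of the roller tops, 62 mm above the bench; x up the slope (8 degrees) to the raised end, y across, z square to the rollers, upward. Rollers from x = -143 to +142 mm, 18 mm apart; 97 mm clear between the rails; rails 5 mm thick, 12 mm above the roller tops. Rubber face of the stop at x = -146 mm, 19 mm high (yellow plate 26 mm)
- oak_block: brown oak packing block 45 x 120 x 40 mm (x, y, z), about 0.2 kg, origin in the centre of its underside, y along its length. At the start it lies across the tops of both blue rails, its long side across the lane, tilted with the slope, somewhere below the middle of the lane. (A similar block far to the right is only background)
- seal_carton: closed blue-and-white parts carton 60 x 85 x 28 mm (x, y, z), about 0.15 kg, origin in the centre of its underside, y along its 85 mm side. At the start it lies flat on the bench left of the rack. Its 60 mm side can be gripped from above; a similar carton far to the right on the bench is only background. Let go at the raised end it takes about 2 s to reach the stop
- mug: green mug, 92 mm across and 96 mm high, with a handle; origin in the middle of its underside; leave alone (the one left front; another far to the right is background)
- pliers: red-handled pliers, 168 mm long, lying flat; origin in the middle underneath; leave alone
- tape_roll: black roll of tape, 56 mm across, 19 mm high; origin in the middle underneath; leave alone
- screwdriver: screwdriver with red handle, 224 mm long along its y, lying flat; origin in the middle underneath; leave alone
Mind the look-alikes: they are no part of the job. Of the things like the seal_carton, leave any that is green, red or turquoise; of the rest the smaller one is meant.

How it is judged:
On the way, in this order (a step that is already met when the one before it is completed fails the run):
1. the oak block lies flat on the bench, let go, off the rack (height (world z) of oak_block below 0.008 m and angle between oak_block's own z axis and vertical below 0.08 rad and linear speed of oak_block below 0.03 m/s and contact force between oak_block and the fingers below 0.1 N and contact force between oak_block and flow_rack below 0.1 N), for 0.2 s.
2. the carton, still held, is down on the rollers between the rails in the raised part of the lane (x of seal_carton in the frame of roller_bed between 0.03 and 0.15 m and y of seal_carton in the frame of roller_bed between -0.012 and 0.012 m and z of seal_carton in the frame of roller_bed between -0.006 and 0.012 m and contact force between seal_carton and the fingers above 0.3 N), for 0.05 s.
At the end, for the whole second after the job is handed in: The carton lies flat on the rollers between the rails, within 8 mm of the stop, square to the lane within 0.15 rad and at rest; the oak block lies flat on its underside on the bench, off the rack and at rest (x of seal_carton in the frame of roller_bed between -0.122 and -0.108 m and y of seal_carton in the frame of roller_bed between -0.014 and 0.014 m and z of seal_carton in the frame of roller_bed between -0.006 and 0.006 m and angle between the y axis of seal_carton and the y axis of roller_bed, either way round below 0.15 rad and linear speed of each of seal_carton, oak_block below 0.02 m/s and height (world z) of oak_block below 0.008 m and angle between oak_block's own z axis and vertical below 0.08 rad and contact force between oak_block and flow_rack below 0.1 N); the robot touches nothing.
It fails at once if the carton is pushed or held in the lower part of the lane instead of rolling by itself (x of seal_carton in the frame of roller_bed between -0.16 and 0 m and y of seal_carton in the frame of roller_bed between -0.04 and 0.04 m and z of seal_carton in the frame of roller_bed between -0.01 and 0.012 m and contact force between seal_carton and the fingers above 0.5 N).
It fails at once if the block or the carton is dropped or thrown ((linear speed of oak_block above 0.8 m/s and contact force between oak_block and the fingers below 0.05 N) or (linear speed of seal_carton above 0.8 m/s and contact force between seal_carton and the fingers below 0.05 N)).
It fails at once if the mug, pliers, tape or screwdriver is moved more than 25 mm (distance of any of mug, pliers, tape_roll, screwdriver from where it was at the start of the episode above 0.025 m).
It also fails if it takes over 64 s, if anything falls off the work surface, if the arm or the gripper's body presses on something with over 40 N, if the wrist force passes 120 N, or if a joint passes its speed limit or range.

## Robot

A 6-joint arm with a two-finger parallel gripper is mounted at the origin on a cart in front of the work surface, level with it; the furniture and walls round the work are solid. World frame = base frame: x ahead of the robot, y to its left, z up, the work surface at z = 0. Lengths are in m, angles in rad, forces in N, time in s.
With the tool pointing down it reaches from about 0.375 to 0.975 m from the base axis. Payload 3.8 kg.
Tool frame: the origin (TCP) lies at the very end of the fingers, on their centre line; the grasp point (between the pads) lies 19 mm behind it; z points along the fingers, y is the line along which they close (so a half turn about z gives the same grasp; the last joint's range is limited). The gripper opens to 85 mm and grips with 20 to 120 N. Pads are 22 mm wide; open, the fingers measure 114 mm over their backs; the gripper's body (76 mm by 85 mm) begins 54 mm behind the grasp point. The pads swing forward as they close: fully open they stand 13 mm farther back than shut.
Start: joints at [-0.037, 0.264, 1.604, -0, 1.274, -0.037], TCP at [0.675, -0, 0.231] pointing down, gripper open.
Joint ranges: [-2.63, 2.63], [-0.94, 2.18], [0.31, 2.57], [-1.31, 4.45], [0, 2.66], [-2.55, 2.55]. Speed limits (rad/s): [2.57, 2.57, 3.14, 3.14, 3.14, 3.14].

## Interface

Orientations are given as a rotation vector (axis times angle).
In Python, from workcell import read_state, read_camera, calibration, finish_job gives the robot as it stands.
- The arm moves only by the tool step_arm, never from a script. Its argument "commands" is a list of rows, each an object of numbers: "fingers": the gripper's target within -1 to 1 (shut at 1, half-way at 0, fully open at -1); "dx", "dy", "dz": the shift along the tool's x, y, z in m; "roll": the turn about the tool's z in degrees. In form: [{"fingers": .., "dx": .., "dy": .., "dz": .., "roll": ..}, ...]. A call has 1 to 8 rows; each row is the pose to reach, as a shift and turn from the pose commanded when the call began, along the tool's axes at that moment; what a row does not reach only later rows make up. A row lasts 1/8 s, in which the tool goes at most 62.5 mm and 10.7 degrees, less where a joint would pass 70% of its speed; a pose out of reach is approached as far as the arm can. A call with a gripper value outside its range is refused whole. The fingers move at their own pace and stop on an object; "squeeze" is the grip in N (left out, the last holds). Time passes only in rows, so rows that repeat a pose let the fingers close. It gives the time, the measured TCP pose, the force, the opening and the grip force at its end, in the units of the state.
- read_state(): the state, without advancing time (a new reading comes with each control period).
- read_camera(name): name is "scene" or "side" or "wrist"; returns (picture, depth): 384x512x3 uint8, blue, green, red; 384x512 float32, m along the optical axis (not along the pixel's ray), 0 where there is no reading.
- calibration(name): a dict with "intrinsics" (3x3 intrinsics, pixels), "k1" (the pictures are not rectified: a ray, as slopes to the right and down, at radius r is drawn at 1 + k1 r^2 times it, then the intrinsics apply), "world_to_cam" (4x4, takes a point from world to camera coordinates). Camera axes: x right, y up, looking along -z (the intrinsics and any distortion apply to the point x, -y, -z); pixel columns grow to the right and rows downward; lengths in m; the calibration is good to about 2 mm. A picture is of the moment at which its call begins: read the wrist's pose just before it. calibration takes no time and is no camera call; for the wrist camera it gives the pose at the moment of the call.
- finish_job(): hands the job in; it is judged then, once.
The state is a dict: "time": time; "q": joint angles; "joint_vel": joint speeds; "joint_torque": joint torques, N m; "tool_pos": TCP position; "tcp_rot": TCP orientation; "wrist_force": force on the tool from outside, world axes, zero at the start; "torque": the same for the moment, N m; "width": opening from 0.0 (shut) to 1.0 (fully open); "grip_force": force on a finger pad.
Only numpy, scipy, OpenCV 4.12 (cv2) and the standard library are available. Lean on these libraries where they do the work, as an engineer would, in place of code of your own. Each camera call takes 0.05 s, during which the arm holds its last target. There are 200 camera calls.

## Working session

There is one attempt and no reset: what is moved stays moved. The work goes in short steps, Python scripts to look and compute and a tool call to move; the robot and the scene stay as the last step left them, time stands still between calls to the robot, and variables do not carry over. Pictures are saved under pics/ and viewed, at most 10 in all, crops included, and the job is handed in when it is done.

Besides the shell and the picture viewer there is one more tool, called after ">>>" as a command line: name --argument value ..., lists and objects as JSON in quotes. step_arm: Moves the arm, as the interface text tells. Its arguments: {"type":"object","properties":{"commands":{"type":"array","items":{"type":"object","properties":{"fingers":{"type":"number"},"dx":{"type":"number"},"dy":{"type":"number"},"dz":{"type":"number"},"roll":{"type":"number"}}}},"squeeze":{"type":"number"}},"required":["commands"]}

```bash
mkdir -p pics; cat > h.py <<'E'
import numpy as np, cv2
from workcell import read_state, read_camera, calibration, finish_job
from scipy.spatial.transform import Rotation as R
def shot(n):
    c=calibration(n); p,d=read_camera(n); return c,p,d
def rays(c,uv):
    K=np.array(c["intrinsics"],float);k=c["k1"]
    uv=np.asarray(uv,float).reshape(-1,1,2)
    s=cv2.undistortPoints(uv,K,np.array([k,0,0,0],float)).reshape(-1,2)
    M=np.linalg.inv(np.array(c["world_to_cam"]))
    return M[:3,3],np.c_[s[:,0],-s[:,1],-np.ones(len(s))]@M[:3,:3].T
def onplane(c,uv,z):
    o,r=rays(c,uv); return o+r*((z-o[2])/r[:,2])[:,None]
def bydepth(c,uv,d):
    o,r=rays(c,uv); return o+r*np.asarray(d).reshape(-1,1)
def cloud(c,d):
    v,u=np.mgrid[:384,:512]; P=bydepth(c,np.c_[u.ravel(),v.ravel()],d.ravel()).reshape(384,512,3)
    P[d<=0]=np.nan; return P
E
python3 - <<'E'
from h import *
a=[]
for n in("scene","side"):
    c,p,d=shot(n); cv2.imwrite(f"pics/{n}0.png",p); np.savez(f"{n}0.npz",p=p,d=d,**{k:np.array(v) for k,v in c.items()})
    print(n,np.linalg.inv(np.array(c["world_to_cam"])).round(2).tolist(),c["k1"])
print(read_state())
E
```

```text
scene [[0.63, 0.55, -0.55, -0.22], [-0.77, 0.45, -0.44, -0.66], [0.01, 0.7, 0.71, 1.07], [0.0, 0.0, 0.0, 1.0]] -0.12110467607228158
side [[-0.91, 0.23, -0.34, 0.15], [-0.41, -0.53, 0.74, 0.82], [-0.01, 0.82, 0.57, 0.75], [0.0, 0.0, 0.0, 1.0]] -0.13384662595552335
{'time': 0.1, 'q': array([-3.68750529e-02,  2.64691144e-01,  1.60530228e+00, -2.39985830e-05,
        1.27369660e+00, -3.69045815e-02]), 'joint_vel': array([-0.00130279, -0.00062618, -0.0029033 , -0.00044827, -0.00119432,
       -0.00141632]), 'joint_torque': array([ 2.96398039e-04, -5.16707003e+01, -3.68589377e+01,  1.30520286e-05,
        6.22219843e-03,  5.24967299e-05]), 'tool_pos': array([6.74308305e-01, 3.25237216e-05, 2.30042530e-01]), 'tcp_rot': array([-2.22032467, -2.22040589,  0.00226739]), 'wrist_force': array([ 0.51746224,  0.48551133, -0.25781221]), 'torque': array([-0.02818944,  0.01379465,  0.02949088]), 'grip_force': 0.0, 'width': 0.996340876681508}
```

View pics/scene0.png

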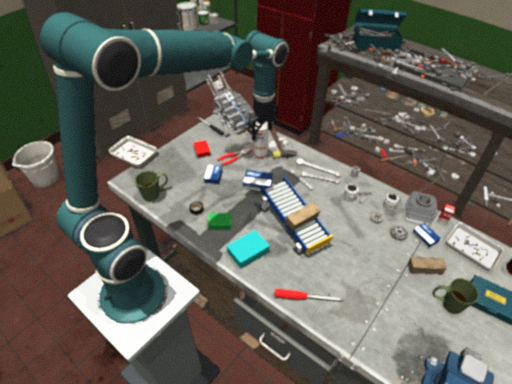

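View pics/side0.png

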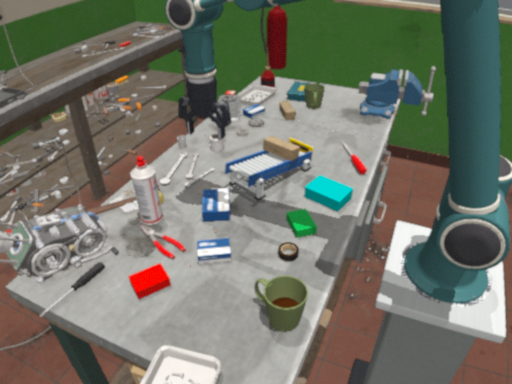

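The scene picture shows the rack with the oak block at (302,215). Candidates for the carton are blue/white boxes at (212,173) and (257,179), plus the far one at (426,232). The green (220,221), turquoise (248,247) and red (202,148) boxes are excluded. In the side view the two candidates are at (213,250) and (216,205). I'll measure their sizes.

```bash
python3 - <<'E'
from h import *
crops=[]
for n in("scene","side"):
    z=np.load(f"{n}0.npz"); c={k:z[k] for k in("intrinsics","k1","world_to_cam")}; c["k1"]=float(c["k1"])
    P=cloud(c,z["d"]); hsv=cv2.cvtColor(z["p"],cv2.COLOR_BGR2HSV)
    boxes={"scene":{"A":(195,160,232,192),"B":(236,164,278,196)},"side":{"A":(190,230,240,270),"B":(195,182,237,226)}}[n]
    for k,(u0,v0,u1,v1) in boxes.items():
        q=P[v0:v1,u0:u1].reshape(-1,3); q=q[np.isfinite(q[:,2])]
        t=q[(q[:,2]>0.012)&(q[:,2]<0.08)]
        zt=np.percentile(t[:,2],85); top=t[abs(t[:,2]-zt)<.007]
        print(n,k,len(top),"ztop",zt.round(3),"rect",cv2.minAreaRect(top[:,:2].astype(np.float32)))
    # blue rails / oak block / yellow stop
    H,S,V=cv2.split(hsv)
    roi=np.zeros((384,512),bool)
    u0,v0,u1,v1={"scene":(255,175,335,255),"side":(220,130,318,190)}[n]; roi[v0:v1,u0:u1]=1
    zz=P[...,2]
    for k,m in {"oak":(H>8)&(H<22)&(S>70)&(S<190)&(V>60),"yellow":(H>21)&(H<33)&(S>150)&(V>100),"blue":(H>105)&(H<125)&(S>150)}.items():
        q=P[m&roi&(zz>.03)&(zz<.16)]
        r=cv2.minAreaRect(q[:,:2].astype(np.float32))
        print(n,k,len(q),"z",np.percentile(q[:,2],[5,50,95]).round(3),np.array(q.mean(0)).round(3),r)
    s,(a,b,e,f)=z["p"],{"scene":(190,150,290,225),"side":(180,170,280,275)}[n]
    crops.append(cv2.resize(s[b:f,a:e],(400,400)))
cv2.imwrite("pics/crop1.png",np.hstack(crops))
E
```

```text
scene A 201 ztop 0.029 rect ((0.5699438452720642, 0.17336703836917877), (0.09155291318893433, 0.059861671179533005), 31.41688346862793)
scene B 95 ztop 0.072 rect ((0.5946404337882996, -0.10773338377475739), (0.046143122017383575, 0.06884164363145828), 53.36465835571289)
scene oak 465 z [0.075 0.106 0.112] [ 0.549 -0.284  0.101] ((0.5450613498687744, -0.32072675228118896), (0.1291792243719101, 0.11970413476228714), 73.48430633544922)
scene yellow 79 z [0.04  0.058 0.068] [ 0.521 -0.377  0.057] ((0.521203339099884, -0.3771601915359497), (0.006059038918465376, 0.09804514795541763), 69.30469512939453)
scene blue 234 z [0.035 0.061 0.089] [ 0.571 -0.194  0.062] ((0.5938830375671387, -0.1821604073047638), (0.3921442925930023, 0.10871626436710358), 69.48885345458984)
side A 575 ztop 0.03 rect ((0.5699349641799927, 0.17616495490074158), (0.08563507348299026, 0.0630204975605011), 31.79973793029785)
side B 617 ztop 0.04 rect ((0.6585226655006409, 0.004477508366107941), (0.07641951739788055, 0.11745138466358185), 27.727907180786133)
side oak 521 z [0.061 0.101 0.112] [ 0.551 -0.265  0.097] ((0.5470214486122131, -0.31020379066467285), (0.1324886828660965, 0.11577514559030533), 75.93724822998047)
side yellow 86 z [0.043 0.063 0.069] [ 0.518 -0.369  0.061] ((0.5242743492126465, -0.37068450450897217), (0.0129715446382761, 0.10020074248313904), 70.780029296875)
side blue 404 z [0.038 0.066 0.087] [ 0.557 -0.189  0.064] ((0.5768958926200867, -0.22750693559646606), (0.29896897077560425, 0.11033875495195389), 69.71220397949219)
```

View pics/crop1.png

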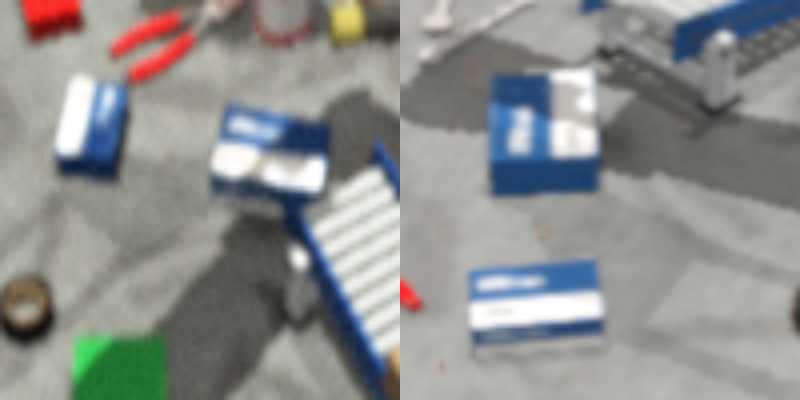

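The crop shows box A (scene (212,173), side (213,250)) as the smaller one: 85 x 61 x 29 mm, so it is the seal carton. B (scene (257,179)) is 40 mm high, so it is a look-alike. Next I'll refine the block and rack, and look for free bench space.

```bash
python3 - <<'E'
from h import *
A=[]
g=np.full((60,90),np.nan)
for n in("scene","side"):
    z=np.load(f"{n}0.npz"); c={k:z[k] for k in("intrinsics","k1","world_to_cam")}; c["k1"]=float(c["k1"])
    P=cloud(c,z["d"]); H,S,V=cv2.split(cv2.cvtColor(z["p"],cv2.COLOR_BGR2HSV)); x,y,zz=P[...,0],P[...,1],P[...,2]
    near=(abs(x-.56)<.12)&(y<-.05)&(y>-.42)
    top=near&(zz>.09)&(zz<.13)&(y<-.2)
    q=P[top]; print(n,"oaktop",len(q),np.median(q,0).round(3),cv2.minAreaRect(q[:,:2].astype(np.float32)))
    m=near&(H>105)&(H<125)&(S>150)&(zz>.035)
    q=P[m]; e=np.array([np.cos(np.radians(69.6)),np.sin(np.radians(69.6))]); f=np.array([-e[1],e[0]])
    s=q[:,:2]@e; t=q[:,:2]@f
    print(" along",np.percentile(s,[1,99]).round(3),"across",np.percentile(t,[1,5,50,95,99]).round(3))
    for lo,hi in((-.6,np.median(t)),(np.median(t),.6)):
        k=(t>lo)&(t<hi); vx=cv2.fitLine(q[k][:,:2].astype(np.float32),cv2.DIST_HUBER,0,.01,.01).ravel(); print("  rail",k.sum(),np.degrees(np.arctan2(vx[1],vx[0])).round(2),np.median(t[k]).round(4),np.percentile(s[k],[1,99]).round(3))
    A.append(P.reshape(-1,3))
Q=np.vstack(A);Q=Q[np.isfinite(Q[:,0])]
# height map x .36-.84 (rows), y .3..-.6 (cols), 2cm cells
for xx in np.arange(.84,.35,-.03):
    r=""
    for yy in np.arange(.36,-.62,-.03):
        k=(abs(Q[:,0]-xx)<.015)&(abs(Q[:,1]-yy)<.015)&(Q[:,2]<.3)
        r+="??  " if k.sum()<3 else f"{int(max(0,np.percentile(Q[k,2],95)*1000)):<4d}"
    print(f"{xx:.2f}",r)
E
```

```text
scene oaktop 438 [ 0.554 -0.279  0.108] ((0.5594403743743896, -0.27710145711898804), (0.04836483672261238, 0.12231383472681046), 73.8743896484375)
 along [-0.156  0.128] across [-0.675 -0.673 -0.57  -0.567 -0.567]
  rail 47 69.58 -0.5703 [-0.147  0.132]
  rail 101 69.72 -0.5684 [-0.16   0.128]
side oaktop 411 [ 0.556 -0.262  0.107] ((0.5597402453422546, -0.27391594648361206), (0.05367562919855118, 0.1241491436958313), 73.7879867553711)
 along [-0.148  0.134] across [-0.674 -0.673 -0.57  -0.567 -0.566]
  rail 124 69.54 -0.5707 [-0.156  0.135]
  rail 196 69.33 -0.5687 [-0.144  0.131]
0.84 124 114 116 89  2   2   2   164 177 144 36  35  6   2   2   3   10  10  9   2   2   1   51  54  49  13  3   3   2   3   3   2   27  
0.81 25  25  39  2   4   4   10  168 208 171 29  24  2   3   9   9   9   2   2   2   2   3   41  48  38  3   3   16  17  2   12  18  26  
0.78 1   2   36  3   4   4   11  157 166 160 3   2   2   2   4   6   7   8   9   2   2   3   3   3   3   2   3   16  16  2   15  20  15  
0.75 1   2   1   3   4   10  11  1   1   1   2   2   299 2   4   4   4   2   2   2   3   3   2   
[... 1131 characters left out ...]
 3   3   3   
0.48 1   1   1   2   3   1   1   1   2   2   1   2   2   2   2   2   3   3   3   2   3   4   56  57  66  3   2   4   4   3   3   3   3   
0.45 1   2   1   1   2   2   1   1   1   2   1   1   2   30  3   2   3   31  3   3   3   3   2   2   2   3   3   3   4   3   3   4   2   
0.42 1   2   1   51  1   2   1   1   19  21  3   5   31  32  31  3   3   43  45  43  43  4   3   2   3   3   2   3   3   3   4   3   1   
0.39 1   1   83  89  0   1   1   2   20  21  19  29  32  31  31  3   3   43  44  45  43  3   3   3   3   4   3   4   6   17  12  2   2   
0.36 1   95  96  95  90  2   3   2   15  19  2   2   30  30  3   2   34  43  44  44  42  2   3   3   2   3   4   19  16  3   3   1   2
```

>>> step_arm --commands '[{"fingers": -1,"dx": -0.275,"dy": -0.1155,"dz": 0,"roll": -73.8},{"fingers": -1,"dx": -0.275,"dy": -0.1155,"dz": 0,"roll": -73.8},{"fingers": -1,"dx": -0.275,"dy": -0.1155,"dz": 0,"roll": -73.8},{"fingers": -1,"dx": -0.275,"dy": -0.1155,"dz": 0,"roll": -73.8},{"fingers": -1,"dx": -0.275,"dy": -0.1155,"dz": 0,"roll": -73.8},{"fingers": -1,"dx": -0.275,"dy": -0.1155,"dz": 0,"roll": -73.8},{"fingers": -1,"dx": -0.275,"dy": -0.1155,"dz": 0,"roll": -73.8},{"fingers": -1,"dx": -0.275,"dy": -0.1155,"dz": 0,"roll": -73.8}]'

```text
time: 1.1
tool_pos: [0.559, -0.2751, 0.2307]
tcp_rot: [-0.446, -3.109, -0.001]
wrist_force: [0.1, 0.1, 0.2]
width: 0.997
grip_force: 0.0
```

```bash
cat >> h.py <<'E'
def pose():
    s=read_state(); M=R.from_rotvec(s["tcp_rot"]).as_matrix(); print("t",s["time"],"tcp",s["tool_pos"].round(4),"yaw_y",np.degrees(np.arctan2(M[1,1],M[0,1])).round(2),"w",round(s["width"],3),"F",s["wrist_force"].round(1)); return s["tool_pos"],M
E
python3 - <<'E'
from h import *
p0,M=pose(); c,p,d=shot("wrist"); cv2.imwrite("pics/w1.png",p)
P=cloud(c,d); H,S,V=cv2.split(cv2.cvtColor(p,cv2.COLOR_BGR2HSV)); x,y,z=P[...,0],P[...,1],P[...,2]
t=(z>.095)&(z<.125)&(H>8)&(H<25)&(S>50); q=P[t]
print(len(q),np.median(q,0).round(4),cv2.minAreaRect(q[:,:2].astype(np.float32)), np.nanpercentile(z,[1,50,99]))
print(np.linalg.inv(c["world_to_cam"])[:3,3].round(3))
E
```

```text
t 1.1 tcp [ 0.559  -0.2751  0.2307] yaw_y 73.65 w 0.997 F [0.1 0.1 0.2]
5262 [ 0.5531 -0.2765  0.1079] ((0.5585821866989136, -0.2776448130607605), (0.046142999082803726, 0.11980316787958145), 73.69056701660156) [-0.00266904  0.00052758  0.32927574]
[ 0.488 -0.256  0.374]
```

View pics/w1.png

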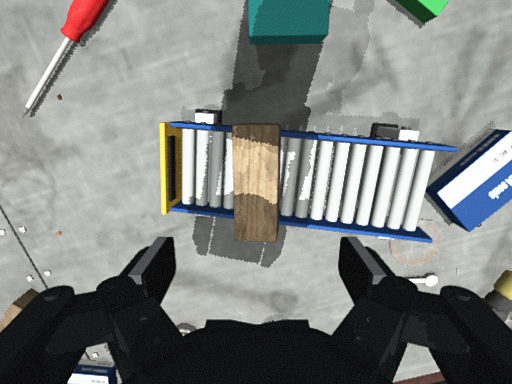

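The wrist view shows the block at (257,182) across the rails, with the yellow stop at (166,168) and the raised end at the right (430,190). The gripper is well centred over the block. I'll measure the rack precisely from here.

```bash
python3 - <<'E'
from h import *
c,p,d=shot("wrist"); P=cloud(c,d); H,S,V=cv2.split(cv2.cvtColor(p,cv2.COLOR_BGR2HSV)); x,y,z=P[...,0],P[...,1],P[...,2]
roi=np.zeros((384,512),bool); roi[115:245,155:462]=1
b=roi&(H>100)&(H<125)&(S>130)&(z>.04)&(z<.11); yl=roi&(H>18)&(H<35)&(S>130)&(z>.03)&(z<.09)
wh=roi&(S<50)&(V>150)&(z>.035)&(z<.09)
lab,n=None,None
n,lab,st,_=cv2.connectedComponentsWithStats(b.astype(np.uint8)); 
ang=[]
for i in range(1,n):
    if st[i,4]>120:
        q=P[lab==i]; v=cv2.fitLine(q[:,:2].astype(np.float32),cv2.DIST_HUBER,0,.01,.01).ravel(); a=np.degrees(np.arctan2(v[1],v[0]))%180; ang.append(a); print("blue",st[i],a.round(2),q.mean(0).round(4))
a=np.radians(69.5);e=np.array([np.cos(a),np.sin(a)]);f=np.array([-e[1],e[0]])
for k,m in(("blue",b),("yel",yl),("roll",wh)):
    q=P[m]; s,t=q[:,:2]@e,q[:,:2]@f
    print(k,m.sum(),"s",np.percentile(s,[1,5,50,95,99]).round(4),"t",np.percentile(t,[1,5,50,95,99]).round(4),"z",np.percentile(q[:,2],[1,50,99]).round(4))
    if k=="roll":
        print("plane z=a s+b",np.polyfit(s,q[:,2],1))
E
```

```text
blue [170 122  61  10 317] 69.55 [ 0.488  -0.3214  0.0568]
blue [ 281  130  176   21 1024] 69.41 [ 0.5504 -0.1546  0.0806]
blue [171 204  63  14 472] 69.71 [ 0.5845 -0.3516  0.0538]
blue [ 279  213  153   29 1366] 69.44 [ 0.6468 -0.1848  0.077 ]
blue 3185 s [-0.1615 -0.1486  0.0237  0.1247  0.1331] t [-0.6735 -0.6725 -0.6697 -0.5678 -0.5676] z [0.0428 0.0747 0.0948]
yel 850 s [-0.1724 -0.1717 -0.167  -0.1632 -0.1628] t [-0.6717 -0.6675 -0.6149 -0.5736 -0.5687] z [0.0304 0.0607 0.0678]
roll 11655 s [-0.1529 -0.1454  0.0317  0.1222  0.1927] t [-0.6668 -0.6619 -0.6191 -0.5777 -0.5614] z [0.0366 0.0661 0.0811]
plane z=a s+b [0.09265686 0.06158774]
```

>>> step_arm --commands '[{"fingers": -1,"dz": 0.05},{"fingers": -1,"dz": 0.1},{"fingers": -1,"dz": 0.14},{"fingers": -1,"dz": 0.157},{"fingers": -1,"dz": 0.157},{"fingers": 1,"dz": 0.157},{"fingers": 1,"dz": 0.157},{"fingers": 1,"dz": 0.157}]' --squeeze 40

```text
invalid input
```

>>> step_arm --commands '[{"fingers": -1,"dx": 0,"dy": 0,"dz": 0.05,"roll": 0},{"fingers": -1,"dx": 0,"dy": 0,"dz": 0.1,"roll": 0},{"fingers": -1,"dx": 0,"dy": 0,"dz": 0.14,"roll": 0},{"fingers": -1,"dx": 0,"dy": 0,"dz": 0.157,"roll": 0},{"fingers": -1,"dx": 0,"dy": 0,"dz": 0.157,"roll": 0},{"fingers": 1,"dx": 0,"dy": 0,"dz": 0.157,"roll": 0},{"fingers": 1,"dx": 0,"dy": 0,"dz": 0.157,"roll": 0},{"fingers": 1,"dx": 0,"dy": 0,"dz": 0.157,"roll": 0}]' --squeeze 40

```text
time: 2.2
tool_pos: [0.5611, -0.2758, 0.0771]
tcp_rot: [0.443, 3.106, -0.002]
wrist_force: [-1.7, -0.1, 5.3]
width: 0.55
grip_force: 40.2
```

>>> step_arm --commands '[{"fingers": 1,"dx": 0,"dy": 0,"dz": -0.02,"roll": 0},{"fingers": 1,"dx": 0,"dy": 0,"dz": -0.06,"roll": 0},{"fingers": 1,"dx": 0,"dy": 0,"dz": -0.1,"roll": 0},{"fingers": 1,"dx": -0.04,"dy": -0.02,"dz": -0.1,"roll": 0},{"fingers": 1,"dx": -0.08,"dy": -0.04,"dz": -0.1,"roll": 0},{"fingers": 1,"dx": -0.12,"dy": -0.06,"dz": -0.1,"roll": 0},{"fingers": 1,"dx": -0.158,"dy": -0.082,"dz": -0.1,"roll": 0},{"fingers": 1,"dx": -0.158,"dy": -0.082,"dz": -0.1,"roll": 0}]'

```text
time: 3.2
tool_pos: [0.6895, -0.4001, 0.1741]
tcp_rot: [0.445, 3.109, -0.001]
wrist_force: [-0.5, 0.1, -1.3]
width: 0.546
grip_force: 40.6
```

```bash
python3 - <<'E'
from h import *
p0,M=pose(); out=[]
for n in("scene","side"):
    c,p,d=shot(n); P=cloud(c,d); H,S,V=cv2.split(cv2.cvtColor(p,cv2.COLOR_BGR2HSV))
    m=(abs(P[...,0]-p0[0])<.09)&(abs(P[...,1]-p0[1])<.09)&(P[...,2]>.09)&(P[...,2]<.24)&(H>8)&(H<25)&(S>70)
    q=P[m]; print(n,len(q),q.min(0).round(3),q.max(0).round(3),np.percentile(q[:,2],[2,98]).round(3))
    W=np.asarray(c["world_to_cam"]); v=W@np.r_[p0,1]; K=np.asarray(c["intrinsics"]); u=(K@np.array([v[0],-v[1],-v[2]])/-v[2])[:2].astype(int)
    a,b=max(0,min(u[0]-60,392)),max(0,min(u[1]-60,264)); out.append(cv2.resize(p[b:b+120,a:a+120],(400,400)))
cv2.imwrite("pics/hold1.png",np.hstack(out))
E
```

```text
t 3.2 tcp [ 0.6895 -0.4001  0.1741] yaw_y 73.72 w 0.546 F [-0.5  0.1 -1.3]
scene 321 [ 0.623 -0.435  0.167] [ 0.735 -0.366  0.239] [0.174 0.208]
side 284 [ 0.625 -0.422  0.171] [ 0.744 -0.344  0.224] [0.175 0.208]
```

View pics/hold1.png

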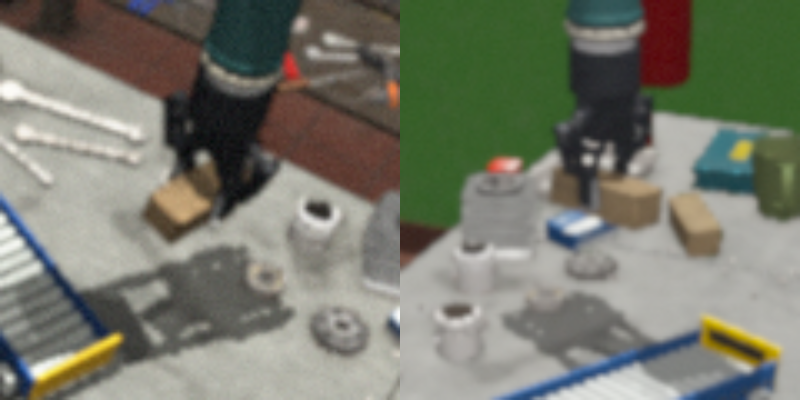

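The block hangs level in the fingers over clear bench, with its underside about 6 mm below the TCP. I'll lower it gently.

>>> step_arm --commands '[{"fingers": 1,"dx": 0,"dy": 0,"dz": 0.05,"roll": 0},{"fingers": 1,"dx": 0,"dy": 0,"dz": 0.1,"roll": 0},{"fingers": 1,"dx": 0,"dy": 0,"dz": 0.14,"roll": 0},{"fingers": 1,"dx": 0,"dy": 0,"dz": 0.155,"roll": 0},{"fingers": 1,"dx": 0,"dy": 0,"dz": 0.162,"roll": 0},{"fingers": 1,"dx": 0,"dy": 0,"dz": 0.165,"roll": 0},{"fingers": 1,"dx": 0,"dy": 0,"dz": 0.165,"roll": 0}]' --squeeze 25

```text
time: 4.18
tool_pos: [0.6898, -0.3987, 0.0121]
tcp_rot: [0.442, 3.107, -0.002]
wrist_force: [-0.3, 0.6, -0.3]
width: 0.548
grip_force: 40.5
```

>>> step_arm --commands '[{"fingers": 1,"dx": 0,"dy": 0,"dz": 0.0015,"roll": 0},{"fingers": 1,"dx": 0,"dy": 0,"dz": 0.003,"roll": 0},{"fingers": 1,"dx": 0,"dy": 0,"dz": 0.003,"roll": 0}]'

```text
time: 4.55
tool_pos: [0.6904, -0.3983, 0.0087]
tcp_rot: [0.442, 3.106, -0.002]
wrist_force: [2.4, 1.8, 2.5]
width: 0.531
grip_force: 24.8
```

>>> step_arm --commands '[{"fingers": 0,"dx": 0,"dy": 0,"dz": 0,"roll": 0},{"fingers": -1,"dx": 0,"dy": 0,"dz": 0,"roll": 0},{"fingers": -1,"dx": 0,"dy": 0,"dz": 0,"roll": 0},{"fingers": -1,"dx": 0,"dy": 0,"dz": 0,"roll": 0},{"fingers": -1,"dx": 0,"dy": 0,"dz": -0.05,"roll": 0},{"fingers": -1,"dx": 0,"dy": 0,"dz": -0.1,"roll": 0},{"fingers": -1,"dx": 0,"dy": 0,"dz": -0.16,"roll": 0},{"fingers": -1,"dx": 0,"dy": 0,"dz": -0.22,"roll": 0}]'

```text
time: 5.55
tool_pos: [0.6878, -0.3978, 0.2274]
tcp_rot: [-0.443, -3.109, -0.0]
wrist_force: [0.8, -1.0, -0.4]
width: 0.999
grip_force: 0.0
```

```bash
python3 - <<'E'
from h import *
p0,M=pose(); c,p,d=shot("wrist"); P=cloud(c,d); H,S,V=cv2.split(cv2.cvtColor(p,cv2.COLOR_BGR2HSV))
m=(abs(P[...,0]-.69)<.1)&(abs(P[...,1]+.4)<.1)&(P[...,2]>.03)&(P[...,2]<.06)
q=P[m]; print(len(q),np.percentile(q[:,2],[2,50,98]).round(4),cv2.minAreaRect(q[:,:2].astype(np.float32)))
print("tilt",np.linalg.lstsq(np.c_[q[:,:2]-q[:,:2].mean(0),np.ones(len(q))],q[:,2],rcond=None)[0])
# move to above carton
T=np.array([.570,.1745,p0[2]]); print("tool shift",(M.T@(T-p0)).round(4),"roll",-(121.6-np.degrees(np.arctan2(M[1,1],M[0,1]))))
E
```

```text
t 5.55 tcp [ 0.6878 -0.3978  0.2274] yaw_y 73.79 w 0.999 F [ 0.8 -1.  -0.4]
4008 [0.0339 0.0404 0.0527] ((0.6576530933380127, -0.37919652462005615), (0.07657575607299805, 0.19805899262428284), 56.5971794128418)
tilt [0.01824856 0.07742777 0.04079899]
tool shift [2.729e-01 5.167e-01 3.000e-04] roll -47.81205784736787
```

>>> step_arm --commands '[{"fingers": -1,"dx": 0.027,"dy": 0.052,"dz": 0,"roll": -6},{"fingers": -1,"dx": 0.054,"dy": 0.103,"dz": 0,"roll": -12},{"fingers": -1,"dx": 0.082,"dy": 0.155,"dz": 0,"roll": -18},{"fingers": -1,"dx": 0.109,"dy": 0.207,"dz": 0,"roll": -24},{"fingers": -1,"dx": 0.136,"dy": 0.258,"dz": 0,"roll": -30},{"fingers": -1,"dx": 0.163,"dy": 0.31,"dz": 0,"roll": -36},{"fingers": -1,"dx": 0.19,"dy": 0.361,"dz": 0,"roll": -42},{"fingers": -1,"dx": 0.218,"dy": 0.413,"dz": 0,"roll": -47.8}]'

```text
time: 6.6
tool_pos: [0.5935, 0.0611, 0.2261]
tcp_rot: [-0.86, 3.021, -0.0]
wrist_force: [1.2, 0.2, -0.1]
width: 1.005
grip_force: 0.0
```

```bash
python3 - <<'E'
from h import *
p0,M=pose(); T=np.array([.570,.1745,p0[2]]); print("tool shift",(M.T@(T-p0)).round(4))
E
```

```text
t 6.6 tcp [0.5935 0.0611 0.2261] yaw_y 121.77 w 1.005 F [ 1.2  0.2 -0.1]
tool shift [-0.0397  0.1088 -0.    ]
```

>>> step_arm --commands '[{"fingers": -1,"dx": -0.02,"dy": 0.054,"dz": 0,"roll": 0},{"fingers": -1,"dx": -0.04,"dy": 0.109,"dz": 0,"roll": 0},{"fingers": -1,"dx": -0.04,"dy": 0.109,"dz": 0,"roll": 0},{"fingers": -1,"dx": -0.04,"dy": 0.109,"dz": 0,"roll": 0}]'

```text
time: 7.1
tool_pos: [0.571, 0.1732, 0.226]
tcp_rot: [0.857, -3.022, 0.001]
wrist_force: [0.2, 0.5, -0.4]
width: 0.999
grip_force: 0.0
```

```bash
python3 - <<'E'
from h import *
p0,M=pose(); c,p,d=shot("wrist"); P=cloud(c,d); cv2.imwrite("pics/w2.png",p)
m=(abs(P[...,0]-.57)<.07)&(abs(P[...,1]-.175)<.07)&(P[...,2]>.02)&(P[...,2]<.036)
n,lab,st,_=cv2.connectedComponentsWithStats(m.astype(np.uint8)); i=1+st[1:,4].argmax(); q=P[lab==i]
r=cv2.minAreaRect(q[:,:2].astype(np.float32)); print(len(q),np.percentile(q[:,2],[2,50,98]).round(4),r)
T=np.r_[r[0],p0[2]]; print("tool shift",(M.T@(T-p0)).round(4))
E
```

```text
t 7.1 tcp [0.571  0.1732 0.226 ] yaw_y 121.66 w 0.999 F [ 0.2  0.5 -0.4]
3200 [0.0269 0.0284 0.0299] ((0.5703689455986023, 0.17342156171798706), (0.08460697531700134, 0.0600309744477272), 31.720272064208984)
tool shift [ 0.0004  0.0006 -0.    ]
```

View pics/w2.png

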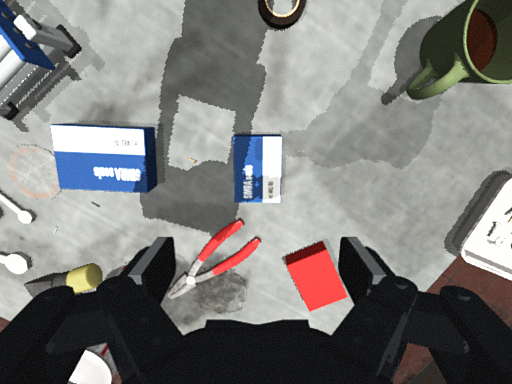

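The wrist view shows the blue-and-white carton at (258,168), centred between the fingers, with pliers and the red box clear. I'll go down and grip it.

>>> step_arm --commands '[{"fingers": -1,"dx": 0,"dy": 0,"dz": 0.06,"roll": 0},{"fingers": -1,"dx": 0,"dy": 0,"dz": 0.12,"roll": 0},{"fingers": -1,"dx": 0,"dy": 0,"dz": 0.17,"roll": 0},{"fingers": -1,"dx": 0,"dy": 0,"dz": 0.205,"roll": 0},{"fingers": -1,"dx": 0,"dy": 0,"dz": 0.22,"roll": 0},{"fingers": -1,"dx": 0,"dy": 0,"dz": 0.223,"roll": 0},{"fingers": -1,"dx": 0,"dy": 0,"dz": 0.223,"roll": 0}]'

```text
time: 8.02
tool_pos: [0.5727, 0.1733, 0.0048]
tcp_rot: [-0.854, 3.021, -0.0]
wrist_force: [-0.3, -0.5, 0.0]
width: 0.997
grip_force: 0.0
```

>>> step_arm --commands '[{"fingers": -1,"dx": 0,"dy": 0,"dz": 0.003,"roll": 0},{"fingers": 1,"dx": 0,"dy": 0,"dz": 0.003,"roll": 0},{"fingers": 1,"dx": 0,"dy": 0,"dz": 0.003,"roll": 0},{"fingers": 1,"dx": 0,"dy": 0,"dz": 0.003,"roll": 0}]' --squeeze 30

```text
time: 8.52
tool_pos: [0.5718, 0.1737, 0.0012]
tcp_rot: [-0.855, 3.022, 0.0]
wrist_force: [-0.0, -0.3, 4.9]
width: 0.7
grip_force: 33.4
```

>>> step_arm --commands '[{"fingers": 1,"dx": 0,"dy": 0,"dz": -0.03,"roll": 0},{"fingers": 1,"dx": 0,"dy": 0,"dz": -0.08,"roll": 0},{"fingers": 1,"dx": 0,"dy": 0,"dz": -0.13,"roll": 0},{"fingers": 1,"dx": 0,"dy": 0,"dz": -0.17,"roll": 0},{"fingers": 1,"dx": 0.02,"dy": -0.045,"dz": -0.17,"roll": 9},{"fingers": 1,"dx": 0.04,"dy": -0.09,"dz": -0.17,"roll": 18},{"fingers": 1,"dx": 0.06,"dy": -0.14,"dz": -0.17,"roll": 27},{"fingers": 1,"dx": 0.08,"dy": -0.185,"dz": -0.17,"roll": 36}]'

```text
time: 9.52
tool_pos: [0.5996, -0.0277, 0.1697]
tcp_rot: [-0.128, -3.138, 0.0]
wrist_force: [0.4, -0.4, -2.2]
width: 0.695
grip_force: 33.2
```

```bash
cat > go.py <<'E'
from h import *
import sys
p0,M=pose(); T=np.array([float(v) for v in sys.argv[1:4]]); print("shift",(M.T@(T-p0)).round(4),"roll",np.degrees(np.arctan2(M[1,1],M[0,1]))-69.5)
E
python3 go.py .617 -.1214 .17
```

```text
t 9.525 tcp [ 0.5996 -0.0277  0.1697] yaw_y 85.31 w 0.695 F [ 0.4 -0.4 -2.2]
shift [-0.025  -0.092  -0.0003] roll 15.812961578621596
```

>>> step_arm --commands '[{"fingers": 1,"dx": -0.012,"dy": -0.045,"dz": 0,"roll": 8},{"fingers": 1,"dx": -0.025,"dy": -0.092,"dz": 0,"roll": 15.8},{"fingers": 1,"dx": -0.025,"dy": -0.092,"dz": 0.03,"roll": 15.8},{"fingers": 1,"dx": -0.025,"dy": -0.092,"dz": 0.05,"roll": 15.8},{"fingers": 1,"dx": -0.025,"dy": -0.092,"dz": 0.06,"roll": 15.8},{"fingers": 1,"dx": -0.025,"dy": -0.092,"dz": 0.06,"roll": 15.8}]'

```text
time: 10.28
tool_pos: [0.6169, -0.1188, 0.109]
tcp_rot: [-0.549, -3.091, -0.0]
wrist_force: [0.4, 0.4, -1.1]
width: 0.696
grip_force: 33.2
```

```bash
python3 go.py .617 -.1214 .085; python3 - <<'E'
from h import *
p0,M=pose(); out=[]
a=np.radians(69.5);e=np.array([np.cos(a),np.sin(a)]);f=np.array([-e[1],e[0]]);O=np.array([.5761,-.2309])
for n in("scene","side"):
    c,p,d=shot(n); P=cloud(c,d)
    m=(np.linalg.norm(P[...,:2]-p0[:2],axis=-1)<.06)&(P[...,2]>p0[2]+.018)&(P[...,2]<p0[2]+.036)
    H,S,V=cv2.split(cv2.cvtColor(p,cv2.COLOR_BGR2HSV)); m&=((S>120)&(H>100)&(H<125))|(V>150)
    q=P[m]; s=(q[:,:2]-O)@e; t=(q[:,:2]-O)@f
    print(n,len(q),"s",np.percentile(s,[1,99]).round(4),"t",np.percentile(t,[1,99]).round(4),"z",np.percentile(q[:,2],[5,50,95]).round(4))
    W=np.asarray(c["world_to_cam"]); v=W@np.r_[p0,1]; K=np.asarray(c["intrinsics"]); u=(K@np.array([v[0],-v[1],-v[2]])/-v[2])[:2].astype(int)
    A,B=max(0,min(u[0]-50,412)),max(0,min(u[1]-50,284)); out.append(cv2.resize(p[B:B+100,A:A+100],(400,400)))
cv2.imwrite("pics/hold2.png",np.hstack(out))
E
```

```text
t 10.275 tcp [ 0.6169 -0.1188  0.109 ] yaw_y 69.87 w 0.696 F [ 0.4  0.4 -1.1]
shift [-0.001  -0.0024  0.024 ] roll 0.3658469817806491
t 10.275 tcp [ 0.6169 -0.1188  0.109 ] yaw_y 69.87 w 0.696 F [ 0.4  0.4 -1.1]
scene 117 s [0.0867 0.1445] t [-0.0073  0.0449] z [0.1295 0.1339 0.1373]
side 154 s [0.0917 0.1514] t [-0.0122  0.0433] z [0.1297 0.1383 0.1404]
```

View pics/hold2.png

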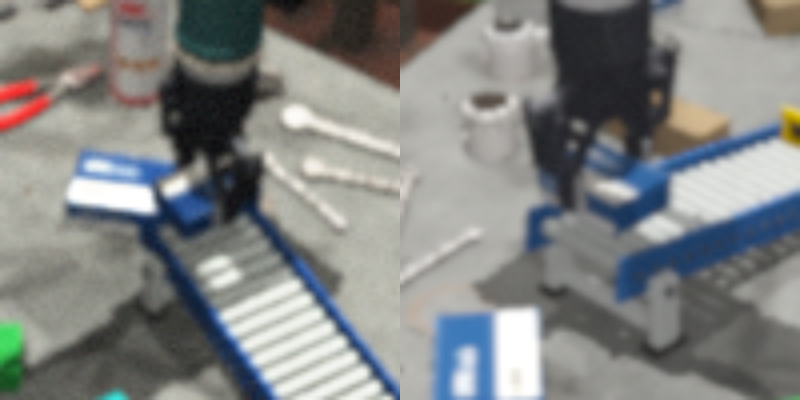

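The carton is over the raised end, square, and within ~2 mm of mid-lane. I'll lower it until it touches.

>>> step_arm --commands '[{"fingers": 1,"dx": -0.001,"dy": -0.0024,"dz": 0.01,"roll": 0.4},{"fingers": 1,"dx": -0.001,"dy": -0.0024,"dz": 0.018,"roll": 0.4},{"fingers": 1,"dx": -0.001,"dy": -0.0024,"dz": 0.022,"roll": 0.4},{"fingers": 1,"dx": -0.001,"dy": -0.0024,"dz": 0.024,"roll": 0.4},{"fingers": 1,"dx": -0.001,"dy": -0.0024,"dz": 0.024,"roll": 0.4}]'

```text
time: 11.0
tool_pos: [0.6179, -0.1223, 0.0861]
tcp_rot: [-0.562, -3.091, -0.0]
wrist_force: [0.3, -0.2, -0.7]
width: 0.697
grip_force: 33.2
```

>>> step_arm --commands '[{"fingers": 1,"dx": 0,"dy": 0,"dz": 0.0015,"roll": 0},{"fingers": 1,"dx": 0,"dy": 0,"dz": 0.003,"roll": 0},{"fingers": 1,"dx": 0,"dy": 0,"dz": 0.003,"roll": 0}]'

```text
time: 11.38
tool_pos: [0.6179, -0.1223, 0.0832]
tcp_rot: [-0.562, -3.091, -0.0]
wrist_force: [1.1, -0.6, -1.0]
width: 0.698
grip_force: 33.2
```

>>> step_arm --commands '[{"fingers": 1,"dx": 0,"dy": 0,"dz": 0.001,"roll": 0},{"fingers": 1,"dx": 0,"dy": 0,"dz": 0.002,"roll": 0},{"fingers": 1,"dx": 0,"dy": 0,"dz": 0.002,"roll": 0}]'

```text
time: 11.75
tool_pos: [0.6181, -0.1223, 0.0819]
tcp_rot: [0.562, 3.091, 0.0]
wrist_force: [-2.2, 0.1, 3.4]
width: 0.697
grip_force: 33.6
```

Contact at the expected height (about 4.5 N). Release and rise.

>>> step_arm --commands '[{"fingers": 0,"dx": 0,"dy": 0,"dz": 0,"roll": 0},{"fingers": -1,"dx": 0,"dy": 0,"dz": 0,"roll": 0},{"fingers": -1,"dx": 0,"dy": 0,"dz": 0,"roll": 0},{"fingers": -1,"dx": 0,"dy": 0,"dz": -0.01,"roll": 0},{"fingers": -1,"dx": 0,"dy": 0,"dz": -0.03,"roll": 0},{"fingers": -1,"dx": 0,"dy": 0,"dz": -0.07,"roll": 0},{"fingers": -1,"dx": 0,"dy": 0,"dz": -0.12,"roll": 0},{"fingers": -1,"dx": 0,"dy": 0,"dz": -0.15,"roll": 0}]'

```text
time: 12.75
tool_pos: [0.6196, -0.1227, 0.2367]
tcp_rot: [0.561, 3.085, -0.0]
wrist_force: [-0.3, 0.1, -0.4]
width: 1.002
grip_force: 0.0
```

>>> step_arm --commands '[{"fingers": -1,"dx": 0,"dy": 0,"dz": 0,"roll": 0},{"fingers": -1,"dx": 0,"dy": 0,"dz": 0,"roll": 0},{"fingers": -1,"dx": 0,"dy": 0,"dz": 0,"roll": 0},{"fingers": -1,"dx": 0,"dy": 0,"dz": 0,"roll": 0},{"fingers": -1,"dx": 0,"dy": 0,"dz": 0,"roll": 0},{"fingers": -1,"dx": 0,"dy": 0,"dz": 0,"roll": 0},{"fingers": -1,"dx": 0,"dy": 0,"dz": 0,"roll": 0},{"fingers": -1,"dx": 0,"dy": 0,"dz": 0,"roll": 0}]'

```text
time: 13.75
tool_pos: [0.618, -0.1224, 0.2313]
tcp_rot: [0.562, 3.091, -0.0]
wrist_force: [-0.5, -0.9, 0.2]
width: 1.0
grip_force: 0.0
```

>>> step_arm --commands '[{"fingers": -1,"dx": 0,"dy": 0,"dz": 0,"roll": 0},{"fingers": -1,"dx": 0,"dy": 0,"dz": 0,"roll": 0},{"fingers": -1,"dx": 0,"dy": 0,"dz": 0,"roll": 0},{"fingers": -1,"dx": 0,"dy": 0,"dz": 0,"roll": 0},{"fingers": -1,"dx": 0,"dy": 0,"dz": 0,"roll": 0},{"fingers": -1,"dx": 0,"dy": 0,"dz": 0,"roll": 0},{"fingers": -1,"dx": 0,"dy": 0,"dz": 0,"roll": 0},{"fingers": -1,"dx": 0,"dy": 0,"dz": 0,"roll": 0}]'

```text
time: 14.75
tool_pos: [0.6179, -0.1223, 0.2313]
tcp_rot: [-0.562, -3.091, 0.0]
wrist_force: [0.6, 0.2, -0.2]
width: 1.0
grip_force: 0.0
```

```bash
python3 - <<'E'
from h import *
p0,M=pose(); c,p,d=shot("wrist"); P=cloud(c,d)
a=np.radians(69.5);e=np.array([np.cos(a),np.sin(a)]);f=np.array([-e[1],e[0]]);O=np.array([.5761,-.2309])
s=(P[...,:2]-O)@e; t=(P[...,:2]-O)@f; zb=P[...,2]-(.062+.1405*s)
m=(abs(s)<.17)&(abs(t)<.047)&(zb>.02)&(zb<.036); q=P[m]
print(m.sum(),"s",np.percentile(s[m],[1,99]).round(4) if m.sum() else 0,cv2.minAreaRect(q[:,:2].astype(np.float32)),np.percentile(zb[m],[2,50,98]).round(4), "t",np.percentile(t[m],[1,99]).round(4))
cc,p2,d2=shot("scene"); cv2.imwrite("pics/end.png",np.hstack([cv2.resize(p2[130:280,180:380],(440,330)),cv2.resize(p,(360,330))]))
for n in("scene","side"):
    c,pp,d=shot(n); P=cloud(c,d); k=(abs(P[...,0]-.69)<.1)&(abs(P[...,1]+.4)<.09)&(P[...,2]>.03)&(P[...,2]<.055)&((P[...,:2]-O)@f<-.075)
    q=P[k]; print(n,k.sum(),np.percentile(q[:,2],[2,50,98]).round(4),cv2.minAreaRect(q[:,:2].astype(np.float32)))
E
```

```text
t 14.75 tcp [ 0.6179 -0.1223  0.2313] yaw_y 69.4 w 1.0 F [ 0.6  0.2 -0.2]
4763 s [-0.1571 -0.0641] ((0.5376278162002563, -0.3354199230670929), (0.09600882232189178, 0.09379719197750092), 68.73600006103516) [0.0205 0.0289 0.0304] t [-0.0428  0.0421]
scene 342 [0.0318 0.0402 0.0444] ((0.6872097253799438, -0.3984857499599457), (0.04649544507265091, 0.12332680821418762), 73.83116149902344)
side 263 [0.0312 0.0416 0.045 ] ((0.6896274089813232, -0.39502909779548645), (0.04887742921710014, 0.12543991208076477), 74.0851821899414)
```

View pics/end.png

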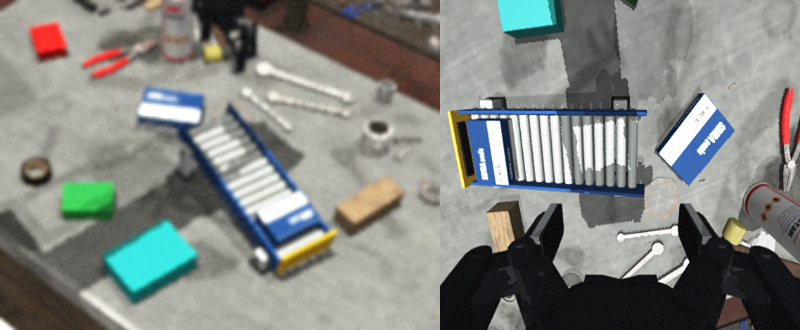

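The carton lies square near the stop (wrist part at (490,155)), and the block is flat on the bench (370,205 in the left part). There may be a small gap to the stop, so I'll measure it.

```bash
python3 - <<'E'
from h import *
a=np.radians(69.5);e=np.array([np.cos(a),np.sin(a)]);f=np.array([-e[1],e[0]]);O=np.array([.5761,-.2309])
for n in("wrist","scene","side"):
    c,p,d=shot(n); P=cloud(c,d); H,S,V=cv2.split(cv2.cvtColor(p,cv2.COLOR_BGR2HSV))
    D=P-np.r_[O,.062]; s=D[...,:2]@e; t=D[...,:2]@f; co,si=np.cos(np.radians(8)),np.sin(np.radians(8))
    X=s*co+D[...,2]*si; Z=-s*si+D[...,2]*co
    m=(abs(X)<.17)&(abs(t)<.044)&(Z>.024)&(Z<.034); yl=(H>18)&(H<35)&(S>130)
    k=m&~yl; q=np.c_[X[k],t[k]].astype(np.float32)
    print(n,k.sum(),"X",np.percentile(q[:,0],[1,5,50,95,99]).round(4),"rect",cv2.minAreaRect(q),"Z",np.median(Z[k]).round(4))
    y=yl&(abs(X+.15)<.03)&(abs(t)<.05)&(Z>.0); print("   yellow X",np.percentile(X[y],[2,50,98]).round(4))
E
```

```text
wrist 3680 X [-0.1381 -0.1348 -0.105  -0.0789 -0.0779] rect ((-0.1171669214963913, -0.0005195550620555878), (0.07967990636825562, 0.086662158370018), 0.4646128714084625) Z 0.0289
   yellow X [-0.1553 -0.1514 -0.1495]
scene 369 X [-0.1421 -0.1398 -0.1126 -0.085  -0.0821] rect ((-0.11128877103328705, -0.001163385808467865), (0.08556413650512695, 0.062474168837070465), 89.17428588867188) Z 0.0288
   yellow X [-0.1576 -0.1553 -0.1417]
side 227 X [-0.1527 -0.1483 -0.1099 -0.0826 -0.0812] rect ((-0.1172151118516922, 0.0002739131450653076), (0.07394929230213165, 0.08463596552610397), 0.6201180815696716) Z 0.0296
   yellow X [-0.1534 -0.1499 -0.1469]
```

>>> step_arm --commands '[{"fingers": -1,"dx": 0,"dy": 0,"dz": 0,"roll": 0},{"fingers": -1,"dx": 0,"dy": 0,"dz": 0,"roll": 0},{"fingers": -1,"dx": 0,"dy": 0,"dz": 0,"roll": 0},{"fingers": -1,"dx": 0,"dy": 0,"dz": 0,"roll": 0},{"fingers": -1,"dx": 0,"dy": 0,"dz": 0,"roll": 0},{"fingers": -1,"dx": 0,"dy": 0,"dz": 0,"roll": 0},{"fingers": -1,"dx": 0,"dy": 0,"dz": 0,"roll": 0},{"fingers": -1,"dx": 0,"dy": 0,"dz": 0,"roll": 0}]'

```text
time: 16.1
tool_pos: [0.618, -0.1223, 0.2313]
tcp_rot: [-0.562, -3.091, -0.0]
wrist_force: [0.0, 0.7, -0.2]
width: 0.992
grip_force: 0.0
```

```bash
cat > m.py <<'E'
from h import *
a=np.radians(69.5);e=np.array([np.cos(a),np.sin(a)]);f=np.array([-e[1],e[0]]);O=np.array([.5761,-.2309])
p0,M=pose()
for n in("wrist","scene","side"):
    c,p,d=shot(n); P=cloud(c,d); H,S,V=cv2.split(cv2.cvtColor(p,cv2.COLOR_BGR2HSV))
    D=P-np.r_[O,.062]; s=D[...,:2]@e; t=D[...,:2]@f; co,si=np.cos(np.radians(8)),np.sin(np.radians(8))
    X=s*co+D[...,2]*si; Z=-s*si+D[...,2]*co
    yl=(H>18)&(H<35)&(S>130); k=(abs(X)<.17)&(abs(t)<.044)&(Z>.0265)&(Z<.032)&~yl
    k=cv2.morphologyEx(k.astype(np.uint8),cv2.MORPH_OPEN,np.ones((3,3)))>0
    y=yl&(abs(X+.15)<.03)&(abs(t)<.05)&(Z>.0)
    b=(H>100)&(H<125)&(S>130)&(abs(abs(t)-.051)<.008)&(Z>.0)&(Z<.02)&(abs(X)<.2)
    print(n,k.sum(),"X",np.percentile(X[k],[1,50,99]).round(4),"t",np.percentile(t[k],[1,99]).round(4),"yellow",np.percentile(X[y],[2,50,98]).round(4),"rails",np.percentile(X[b],[1,99]).round(4))
    Q=(S<60)&(V>90)&(abs(t)<.03)&(abs(Z)<.002)&(X>-.07)&(X<.15)
    if n=="wrist": # roller crests: highest points cluster -> centres mod 18 mm
        ph=np.angle(np.exp(2j*np.pi*X[Q]/.018).mean())/(2*np.pi)*18; print("  roller crest phase mm",ph.round(1),"expected",((-143)%19 if 0 else (142%19)), Q.sum())
E
python3 m.py
```

```text
t 16.1 tcp [ 0.618  -0.1223  0.2313] yaw_y 69.4 w 0.992 F [ 0.   0.7 -0.2]
wrist 3427 X [-0.1453 -0.1145 -0.0866] t [-0.0423  0.0409] yellow [-0.1556 -0.152  -0.1496] rails [-0.1452  0.1508]
  roller crest phase mm 8.2 expected 9 5611
scene 137 X [-0.1459 -0.1144 -0.0919] t [-0.0314  0.0362] yellow [-0.1575 -0.1554 -0.1463] rails [-0.1426  0.1467]
side 163 X [-0.1515 -0.1109 -0.0825] t [-0.0352  0.0418] yellow [-0.1533 -0.1483 -0.1453] rails [-0.1371  0.1523]
```

The carton had still been settling. It now spans -145 to -87 mm, which puts it against the stop. I'll wait another second, confirm it is at rest, then hand in.

>>> step_arm --commands '[{"fingers": -1,"dx": 0,"dy": 0,"dz": 0,"roll": 0},{"fingers": -1,"dx": 0,"dy": 0,"dz": 0,"roll": 0},{"fingers": -1,"dx": 0,"dy": 0,"dz": 0,"roll": 0},{"fingers": -1,"dx": 0,"dy": 0,"dz": 0,"roll": 0},{"fingers": -1,"dx": 0,"dy": 0,"dz": 0,"roll": 0},{"fingers": -1,"dx": 0,"dy": 0,"dz": 0,"roll": 0},{"fingers": -1,"dx": 0,"dy": 0,"dz": 0,"roll": 0},{"fingers": -1,"dx": 0,"dy": 0,"dz": 0,"roll": 0}]'

```text
time: 17.25
tool_pos: [0.618, -0.1223, 0.2313]
tcp_rot: [0.562, 3.091, -0.0]
wrist_force: [-0.1, -0.3, 0.8]
width: 1.004
grip_force: 0.0
```

```bash
python3 m.py | head -2; python3 -c "
from h import *
print(finish_job())"
```

```text
t 17.25 tcp [ 0.618  -0.1223  0.2313] yaw_y 69.4 w 1.004 F [-0.1 -0.3  0.8]
wrist 3416 X [-0.1454 -0.1143 -0.0867] t [-0.0422  0.0409] yellow [-0.1558 -0.152  -0.1497] rails [-0.1448  0.1508]
the job is handed in; nothing more can be done
None
```

The job is handed in at about 17 s, though the system returned no verdict: the oak block lies flat on the bench, and the carton rolled down by itself and rests square against the yellow stop.

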